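# Hold a valve spring compressed for the clip

## Robot

A 6-joint arm with a two-finger parallel gripper is mounted at the origin on the work surface. World frame = base frame: x ahead of the robot, y to its left, z up, the work surface at z = 0. Lengths are in m, angles in rad, forces in N, time in s.
With the tool pointing down it reaches from about 0.35 to 0.775 m from the base axis. Payload 5.5 kg.
Tool frame: the origin (TCP) lies midway between the tips of the shut fingers; the grasp point (between the pads) lies 19 mm behind it; z points along the fingers, y is the line along which they close (so a half turn about z gives the same grasp; the last joint's range is limited). The gripper opens to 85 mm and grips with 20 to 120 N. Pads are 22 mm wide; open, the fingers measure 114 mm over their backs; the gripper's body (76 mm by 85 mm) begins 54 mm behind the grasp point. The pads swing forward as they close: fully open they stand 13 mm farther back than shut.
Start: joints at [-1.482, 0.313, 0.046, 1.304, 0, 1.431], TCP at [0.13, -0.56, 0.231] pointing down, gripper open.
Joint ranges: [-2.76, 2.76], [-0.86, 1.69], [-1.03, 1.26], [-2.2, 2.34], [-1.47, 1.5], [-3.14, 3.14]. Speed limits (rad/s): [2.57, 2.57, 3.14, 3.14, 3.14, 3.14].

## Interface

Orientations are given as a unit quaternion [w, x, y, z].
In Python, from workcell import get_state, read_camera, camera_info, hand_in, recognise gives the robot as it stands.
- The arm moves only by the tool arm_command, never from a script. Its argument "moves" is one flat list of numbers, 7 for each row, row after row: the opening, from -1 (shut) to 1 (fully open), then the shift along the tool's x, y, z in mm, then the turn, a rotation vector about the tool's x, y, z in rad. A call has 1 to 8 rows; each row shifts and turns the commanded pose from where the row before left it, along the tool's axes as they then stand; what a row does not reach is not made up. A row lasts 1/8 s, in which the tool goes at most 62.5 mm and 10.7 degrees, less where a joint would pass 70% of its speed; a pose out of reach is approached as far as the arm can. A call with a gripper value outside its range is refused whole. The fingers move at their own pace and stop on an object; "newtons" is the grip in N (left out, the last holds). Time passes only in rows, so rows that do not move let the fingers close. It gives the time, the measured TCP pose, the force, the opening and the grip force at its end, in the units of the state.
- get_state(): the state, without advancing time (a new reading comes with each control period).
- read_camera(name): name is "side" or "top"; returns (picture, depth): 420x560x3 uint8, blue, green, red; 420x560 float32, m along the optical axis (not along the pixel's ray), 0 where there is no reading.
- camera_info(name): a dict with "fovy" (degrees; the focal length in pixels is half the picture's height over the tangent of half this angle, whatever the lens; pixels are square), "cx", "cy" (the principal point, pixels), "eye" and "orientation" of the camera in the world. Camera axes: x right, y down, z forward; pixel columns grow to the right and rows downward; lengths in m; the calibration is good to about 2 mm. A picture is of the moment at which its call begins. camera_info takes no time and is no camera call.
- hand_in(): hands the job in; it is judged then, once.
Trained networks look in the newest picture that a camera, given by its name, has taken for a name from the list of things; names that differ only in an ending like _2 or _b are one class to them, and where a whole thing is asked for, a point or a joint stands for the part that bears it (a point fixed in the world has none). Each returns a list of dicts, best first, with "confidence" (0 to 1); they miss things now and then, are a little off and sometimes report something else, mostly with a low value. They report only what shows in the picture. A call takes as long as a camera call. They do not tell look-alikes from the thing itself.
- recognise(camera, label): "point" ([column, row] in pixels, amid what is visible of it).
The state is a dict: "clock": time; "joint_pos": joint angles; "qvel": joint speeds; "tau": joint torques, N m; "tcp_pos": TCP position; "orientation": TCP orientation; "wrist_force": force on the tool from outside, world axes, zero at the start; "ft_torque": the same for the moment, N m; "finger_gap": finger opening in m; "grip_force": force on a finger pad.
Only numpy, scipy, OpenCV 4.12 (cv2) and the standard library are available. Lean on these libraries where they do the work, as an engineer would, in place of code of your own. Each camera call takes 0.05 s, during which the arm holds its last target. There are 200 camera calls.

## Task

Lift the wooden-handled push tool up and off its two-prong hook, put its brass nose into the open top of the stainless spring housing and press the spring cup down 10 mm, so that the pin in the side slot is level with the two studs beside it and I can slip the retaining clip in. Never run the spring down to its stop, and leave the loose parts on the bench as they lie. Finish while still gripping the tool and holding the spring pressed at that level; do not let go.

Things in the scene. Friction and masses are not known exactly. Their poses are not given: they have to be found in the camera images.
- push_tool: Push tool, loose, about 160 g, hanging upright, z up. Origin: centre of the nose (lower end). From the nose up: brass shank 12 mm in diameter to 75 mm; brass collar 36 mm in diameter, 75 to 82 mm; square wooden grip 24 x 24 mm, 82 to 132 mm (top), faces square to the tool's x and y. Hung, its collar rests on the prongs: nose 39 mm, grip 121 to 171 mm above the bench.
- tool_nose (a point): The nose of the push tool: centre of the flat lower end of the shank (same as the tool's origin).
- hook_stand: Steel stand fixed to the bench. Origin: on the bench below the hung tool; x points to the post. Base 110 x 90 x 10 mm centred at x = 30 mm; post 40 mm wide at x = 51 to 69 mm, 114 mm high. Two 8 mm round prongs run level from it to x = -29 mm at y = -14 and +14 mm (20 mm gap), top at 114 mm; their ends turn up to 122 mm. Only the tool's grip stands higher.
- housing: Stainless upright tube, 50 mm outside, bore 28 mm, open rim 85 mm above the bench, on a base 100 x 90 x 10 mm fixed to the bench. Origin: bench level on the tube's axis. On its +x side a dark slot with a brass pin (6 mm thick, part of the cup), centre 60 mm above the bench with the cup up, between two fixed steel studs 6 mm high, centres at 50 mm.
- mouth (a point): Centre of the housing's open top, in the plane of the rim, 85 mm above the bench.
- cup_top (a point): Centre of the top face of the brass spring cup inside the bore (flat disc 25 mm in diameter): 12 mm below the rim (73 mm above the bench) when up; it moves with the cup. Wanted level: 63 mm above the bench, 22 mm below the rim.
- cup (a joint): How far the sprung cup is pressed down, in m: 0 up (start), 0.010 wanted, 0.020 at the stop. The spring needs about 4 N to start and 0.6 N more per mm: about 10 N at 10 mm, 16 N at the stop; it pushes back up, and the tool's own weight does not move it.
- finger_hook_a: Bystander: loose nickel finger hook, J-shaped, about 50 x 40 mm, 8 mm high, lying flat; origin at bench level, in the middle of its bend.
- finger_hook_b: Bystander: a second finger hook like the first.
- flare: Bystander: loose brass bell flare offcut, standing mouth down, 90 mm in diameter at the bench, 55 mm high; origin at bench level on its axis.
- scribe: Bystander: loose blued steel scribe lying along its x, 132 mm long, 8 mm high, origin under the middle of its 90 mm square body.
- bin: Bystander: wooden parts bin fixed to the bench well to the right (-y), 300 x 220 mm, 110 mm high, its drop gate shut; origin under its centre.
Mind the look-alikes: they are no part of the job. What is shaped like the housing but orange or turquoise is not meant. What is shaped like the push_tool but blue or red is not meant.

How it is judged:
By the outcome, as a careful person would: the job done as asked, in the order asked, and still so for the second after the job is handed in, while the arm keeps its last pose, push and grip.
It also fails if it takes over 48 s, if anything falls off the work surface, if the arm or the gripper's body presses on something with over 40 N, if the wrist force passes 120 N, or if a joint passes its speed limit or range.

## Working session

There is one attempt and no reset: what is moved stays moved. The work goes in short steps, Python scripts to look and compute and a tool call to move; the robot and the scene stay as the last step left them, time stands still between calls to the robot, and variables do not carry over. Pictures are saved under pics/ and viewed, at most 10 in all, crops included, and the job is handed in when it is done.

Besides the shell and the picture viewer there is one more tool, called after ">>>" as a command line: name --argument value ..., lists and objects as JSON in quotes. arm_command: Moves the arm, as the interface text tells. Its arguments: {"type":"object","properties":{"moves":{"type":"array"},"newtons":{"type":"number"}},"required":["moves"]}

```bash
mkdir -p pics; cat > h.py <<'E'
import numpy as np, cv2
from workcell import *
from scipy.spatial.transform import Rotation as R
def cam(n):
    i=camera_info(n); f=210/np.tan(np.radians(i['fovy'])/2); q=i['orientation']
    q=np.array(q); M=R.from_quat([q[1],q[2],q[3],q[0]]).as_matrix() if q.size==4 else q
    return f,i['cx'],i['cy'],np.array(i['eye']),M
def ray(n,uv):
    f,cx,cy,e,M=cam(n); return e, M@np.array([(uv[0]-cx)/f,(uv[1]-cy)/f,1])
def cloud(n,d):
    f,cx,cy,e,M=cam(n); v,u=np.mgrid[:420,:560]
    return e+(np.dstack([(u-cx)/f*d,(v-cy)/f*d,d])@M.T)
def proj(n,p):
    f,cx,cy,e,M=cam(n); c=M.T@(np.array(p)-e); return c[:2]/c[2]*f+[cx,cy]
E
python3 - <<'E'
from h import *
for n in ("side","top"):
    p,d=read_camera(n); np.savez(f'{n}.npz',p=p,d=d); cv2.imwrite(f'pics/{n}0.png',p)
    print(n,camera_info(n))
    for l in ("push_tool","housing","hook_stand","tool_nose","mouth"):
        try:
            for r in recognise(n,l): 
                u,v=r['point'];c=cloud(n,d)[int(v),int(u)]
                print(l,np.round(r['point']),round(r['confidence'],2),np.round(c,3))
        except Exception as ex: print(l,ex)
print(get_state())
E
```

```text
side {'fovy': 51.92383862179197, 'cx': 274.6009669050977, 'cy': 210.54260342418252, 'eye': array([ 0.29642636, -0.99531077,  0.82055166]), 'orientation': array([-0.42740483,  0.88954401, -0.14485648,  0.07108567])}
push_tool [242. 232.] 0.88 [ 0.476 -0.202  0.104]
push_tool [291. 259.] 0.71 [ 0.563 -0.329  0.103]
housing [265. 158.] 0.97 [0.671 0.217 0.041]
housing [219. 146.] 0.77 [0.535 0.34  0.045]
housing [215. 174.] 0.75 [0.486 0.185 0.03 ]
hook_stand [288. 244.] 0.74 [ 0.607 -0.184  0.009]
tool_nose [282. 222.] 0.81 [ 0.573 -0.228  0.136]
tool_nose [245. 236.] 0.62 [ 0.484 -0.212  0.1  ]
tool_nose [293. 260.] 0.59 [ 0.565 -0.335  0.107]
mouth [219. 174.] 0.82 [0.501 0.179 0.031]
mouth [219. 147.] 0.74 [0.538 0.34  0.036]
mouth [266. 160.] 0.6 [0.673 0.223 0.025]
top {'fovy': 54.966665070755084, 'cx': 281.0193419368807, 'cy': 204.88296633869479, 'eye': array([ 0.37964445, -0.08483635,  1.21327961]), 'orientation': array([ 0.05180195, -0.69772287,  0.71130777, -0.0673841 ])}
push_tool [313. 236.] 0.68 [ 0.48  -0.195  0.134]
push_tool [355. 201.] 0.55 [ 0.571 -0.31   0.131]
push_t
[... 554 characters left out ...]
.154]
{'clock': 0.6, 'joint_pos': array([-1.48161107e+00,  3.13189154e-01,  4.61113881e-02,  1.30358177e+00,
        1.51423147e-05,  1.43118887e+00]), 'qvel': array([ 0.00032964, -0.00198102, -0.00138547, -0.00021897, -0.00141245,
        0.00027833]), 'tau': array([-4.58154118e-04, -4.80157220e+01,  2.98660558e+01,  4.77280410e-04,
       -1.54065601e-04, -1.19237859e-05]), 'tcp_pos': array([ 0.13040693, -0.5600734 ,  0.23133403]), 'orientation': array([6.85654282e-05, 9.93463867e-01, 1.14147011e-01, 5.84458766e-06]), 'wrist_force': array([ 0.4020167 , -0.37691647, -0.26663   ]), 'ft_torque': array([0.04332437, 0.03022833, 0.01679954]), 'grip_force': 0.0, 'finger_gap': 0.08541005830644792}
```

View pics/side0.png

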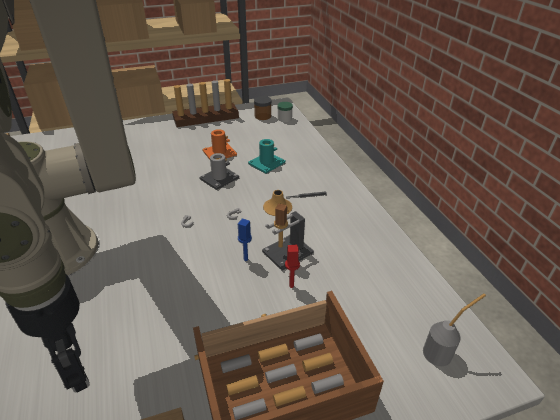

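View pics/top0.png

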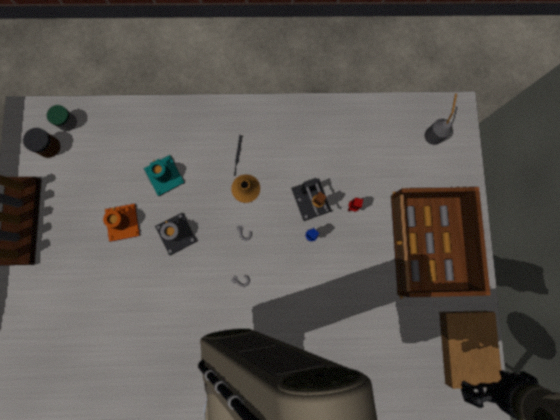

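The side picture shows three tools: wooden at (281,220), blue at (245,236) and red at (293,262). It shows three housings: grey (218,168), orange (219,143) and turquoise (266,155). In the top picture they are wooden (319,200), blue (312,235), red (355,203), and grey (172,232), orange (119,219), turquoise (162,171). The wooden tool on the black stand and the grey housing fit the description, so I'll confirm them in one enlarged crop.

```bash
python3 - <<'E'
from h import *
s=np.load('side.npz');t=np.load('top.npz')
def c(p,u,v,r=35): return cv2.resize(p[v-r:v+r,u-r:u+r],(300,300),interpolation=cv2.INTER_CUBIC)
im=np.vstack([np.hstack([c(s['p'],284,235),c(t['p'],318,200)]),np.hstack([c(s['p'],218,170),c(t['p'],174,234)])])
cv2.imwrite('pics/crop1.png',im)
for n,z,ws in(("side",s,[(282,222),(218,170)]),("top",t,[(318,200),(174,232)])):
    C=cloud(n,z['d']); hsv=cv2.cvtColor(z['p'],cv2.COLOR_BGR2HSV)
    for k,(u,v) in enumerate(ws):
        sl=np.s_[v-30:v+30,u-30:u+30]; P=C[sl].reshape(-1,3); H=hsv[sl].reshape(-1,3); ok=z['d'][sl].ravel()>0
        lo,hi=((.150,.18),(.07,.1))[k]
        m=ok&(P[:,2]>lo)&(P[:,2]<hi)
        if k==0: m&=(H[:,0]<22)&(H[:,1]>80)&(np.linalg.norm(P[:,:2]-[.57,-.213],axis=1)<.05)
        else: m&=(np.linalg.norm(P[:,:2]-[.5,.18],axis=1)<.06)
        Q=P[m]; print(n,k,m.sum(),np.round(np.median(Q,0),3),np.round(Q.min(0),3),np.round(Q.max(0),3), cv2.minAreaRect(Q[:,:2].astype(np.float32)*1000) if m.sum()>3 else '')
E
```

```text
side 0 129 [ 0.574 -0.22   0.167] [ 0.56  -0.232  0.151] [ 0.591 -0.197  0.172] ((576.6736450195312, -215.00015258789062), (27.420013427734375, 24.597042083740234), 51.87040710449219)
side 1 148 [0.504 0.195 0.081] [0.479 0.174 0.07 ] [0.529 0.228 0.087] ((503.2357177734375, 198.62998962402344), (47.75753402709961, 51.39291000366211), 25.940521240234375)
top 0 90 [ 0.576 -0.213  0.171] [ 0.561 -0.226  0.151] [ 0.59  -0.2    0.176] ((577.210693359375, -214.48306274414062), (23.486927032470703, 24.021268844604492), 53.46635818481445)
top 1 262 [0.505 0.2   0.084] [0.481 0.177 0.07 ] [0.529 0.225 0.091] ((504.72796630859375, 200.90328979492188), (48.50928497314453, 47.911434173583984), 88.0365982055664)
```

View pics/crop1.png

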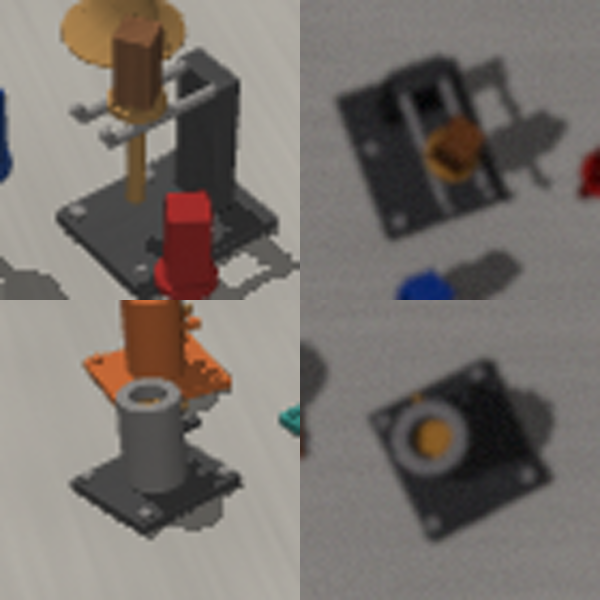

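The crop shows the wooden, brass-collared tool on the hook (top row) and the grey steel housing with its brass cup (bottom row). Both views agree on the tool at about (0.577,-0.2147), top at 0.171, faces near 53°. They put the housing axis at about (0.504,0.200), rim at 0.085. I'll move now.

>>> arm_command --moves '[1,50,-23,0,0,0,0,1,55,-25,0,0,0,0,1,55,-25,0,0,0,0,1,55,-25,0,0,0,0,1,55,-25,0,0,0,0,1,55,-25,0,0,0,0,1,55,-25,0,0,0,0,1,45,-20,0,0,0,0]' --newtons 70

```text
clock: 1.6
tcp_pos: [0.5023, -0.274, 0.2315]
orientation: [0.0, 0.993, 0.115, 0.0]
wrist_force: [-0.2, -0.5, 0.6]
finger_gap: 0.0853
grip_force: 0.0
```

```bash
cat >> h.py <<'E'
def plan(x,y,z=None,yaw=None):
    s=get_state(); p=s['tcp_pos']; q=s['orientation']; M=R.from_quat([q[1],q[2],q[3],q[0]]).as_matrix()
    t=np.array([x,y,p[2] if z is None else z]); print('tcp',np.round(p,4),'clk',s['clock'],'gap',s['finger_gap'],'grip',s['grip_force'],'F',np.round(s['wrist_force'],2))
    print('tool shift mm',np.round(M.T@(t-p)*1000,1),'yaw',np.degrees(np.arctan2(M[1,0],M[0,0])),'tilt',np.round(M[:,2],4))
E
python3 - <<'E'
from h import *
plan(.577,-.2147)
# subpixel check of grip yaw & housing circle, from top depth layers
t=np.load('top.npz');C=cloud('top',t['d'])
m=(np.linalg.norm(C[...,:2]-[.577,-.2147],axis=2)<.03)&(C[...,2]>.162)
Q=C[m]; print(len(Q),Q.mean(0),cv2.minAreaRect(Q[:,:2].astype('f4')*1000))
for l,h in((.075,.1),(.078,.1)):
    m=(np.linalg.norm(C[...,:2]-[.504,.2],axis=2)<.04)&(C[...,2]>l)&(C[...,2]<h)
    Q=C[m];print(Q.mean(0),cv2.minEnclosingCircle(Q[:,:2].astype('f4')*1000))
# post direction
m=(np.linalg.norm(C[...,:2]-[.61,-.2],axis=2)<.07)&(C[...,2]<.02)&(C[...,2]>.005)
print(cv2.minAreaRect(C[m][:,:2].astype('f4')*1000))
m=(np.linalg.norm(C[...,:2]-[.5,.19],axis=2)<.08)&(C[...,2]<.02)&(C[...,2]>.005)
print(cv2.minAreaRect(C[m][:,:2].astype('f4')*1000))
E
```

```text
tcp [ 0.5023 -0.274   0.2315] clk 1.6 gap 0.08533138857687313 grip 0.0 F [-0.19 -0.47  0.63]
tool shift mm [ 86.3 -40.7   0. ] yaw 13.175086544288169 tilt [ 6.e-04 -5.e-04 -1.e+00]
87 [ 0.57648291 -0.21431036  0.17128794] ((577.3193359375, -214.72567749023438), (23.750804901123047, 24.342529296875), 52.18400955200195)
[0.50509518 0.2006147  0.08409163] ((505.109375, 200.85906982421875), 24.934207916259766)
[0.50507681 0.20046781 0.08511227] ((504.70111083984375, 200.98712158203125), 24.930538177490234)
((608.23095703125, -196.5719451904297), (130.19143676757812, 125.16622161865234), 11.332963943481445)
((502.1868896484375, 192.59341430664062), (147.80296325683594, 142.42750549316406), 26.667036056518555)
```

>>> arm_command --moves '[1,43,-20,0,0,0,0,1,43,-20,0,0,0,0,1,0,0,0,0,0,-0.17,1,0,0,0,0,0,-0.17,1,0,0,0,0,0,-0.17,1,0,0,0,0,0,-0.17,1,0,0,0,0,0,0]'

```text
clock: 2.48
tcp_pos: [0.5752, -0.2172, 0.2313]
orientation: [0.0, 0.899, 0.438, -0.0]
wrist_force: [0.2, -0.4, 0.9]
finger_gap: 0.0854
grip_force: 0.0
```

```bash
python3 - <<'E'
from h import *
plan(.577,-.2147,.133)
t,d=read_camera('side'); cv2.imwrite('pics/s2.png',cv2.resize(t[150:290,190:370],None,fx=4,fy=4,interpolation=cv2.INTER_CUBIC))
E
```

```text
tcp [ 0.5752 -0.2172  0.2313] clk 2.475 gap 0.08535417322211619 grip 0.0 F [ 0.18 -0.35  0.86]
tool shift mm [ 3.1 -0.2 98.3] yaw 51.96878909127524 tilt [-0.e+00 -1.e-04 -1.e+00]
```

View pics/s2.png

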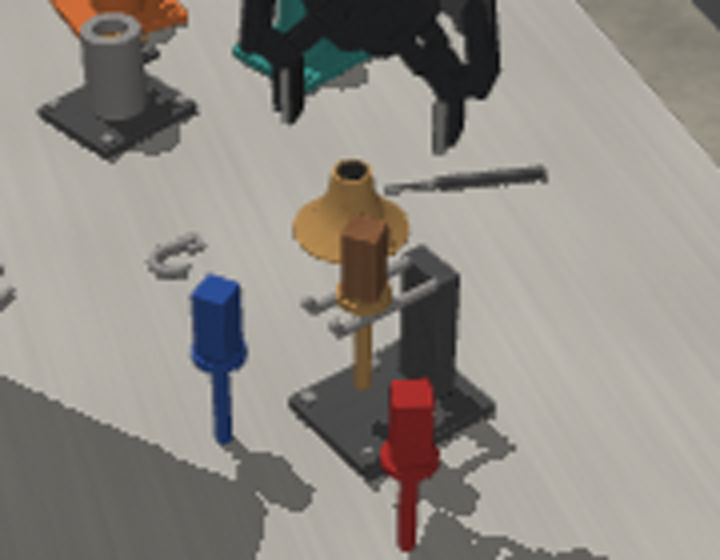

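The gripper is over the wooden tool, with the fingers at crop (290,100) and (447,130) either side of the grip at (365,260). I'll go down and close.

>>> arm_command --moves '[1,3,0,20,0,0,0,1,0,0,30,0,0,0,1,0,0,30,0,0,0,1,0,0,18,0,0,0,1,0,0,0,0,0,0]'

```text
clock: 3.15
tcp_pos: [0.5759, -0.2143, 0.1317]
orientation: [-0.001, 0.899, 0.438, -0.001]
wrist_force: [-0.7, 0.2, 0.4]
finger_gap: 0.0854
grip_force: 0.0
```

>>> arm_command --moves '[-1,0,0,0,0,0,0,-1,0,0,0,0,0,0,-1,0,0,0,0,0,0,-1,0,0,0,0,0,0,-1,0,0,0,0,0,0,-1,0,0,0,0,0,0,-1,0,0,0,0,0,0,-1,0,0,0,0,0,0]' --newtons 70

```text
clock: 4.15
tcp_pos: [0.5775, -0.2151, 0.1341]
orientation: [0.001, 0.899, 0.439, 0.0]
wrist_force: [-0.5, 0.6, 5.2]
finger_gap: 0.0234
grip_force: 68.8
```

```bash
python3 - <<'E'
from h import *
plan(.577,-.2147,.133)
E
```

```text
tcp [ 0.5775 -0.2151  0.1341] clk 4.15 gap 0.02338746963656767 grip 68.75336408615112 F [-0.49  0.57  5.23]
tool shift mm [-0.  -0.6  1.1] yaw 52.0676549939341 tilt [ 1.2e-03 -7.0e-04 -1.0e+00]
```

Gripped: gap 23.4 mm, 69 N. Now I'll lift straight up.

>>> arm_command --moves '[-1,0,0,-5,0,0,0,-1,0,0,-10,0,0,0,-1,0,0,-20,0,0,0,-1,0,0,-25,0,0,0,-1,0,0,-25,0,0,0,-1,0,0,-25,0,0,0,-1,0,0,-15,0,0,0,-1,0,0,0,0,0,0]'

```text
clock: 5.15
tcp_pos: [0.5777, -0.2151, 0.2594]
orientation: [0.001, 0.899, 0.439, 0.001]
wrist_force: [0.7, 0.5, -1.4]
finger_gap: 0.0236
grip_force: 68.6
```

```bash
python3 - <<'E'
from h import *
plan(.505,.2007)
t,d=read_camera('side'); cv2.imwrite('pics/s3.png',cv2.resize(t[130:290,190:370],None,fx=3.7,fy=3.7,interpolation=cv2.INTER_CUBIC))
E
```

```text
tcp [ 0.5777 -0.2151  0.2594] clk 5.15 gap 0.023551837732604653 grip 68.61417174339294 F [ 0.7   0.51 -1.4 ]
tool shift mm [ 283.3 -312.9   -0.6] yaw 52.07359015667519 tilt [ 0.0019 -0.0011 -1.    ]
```

View pics/s3.png

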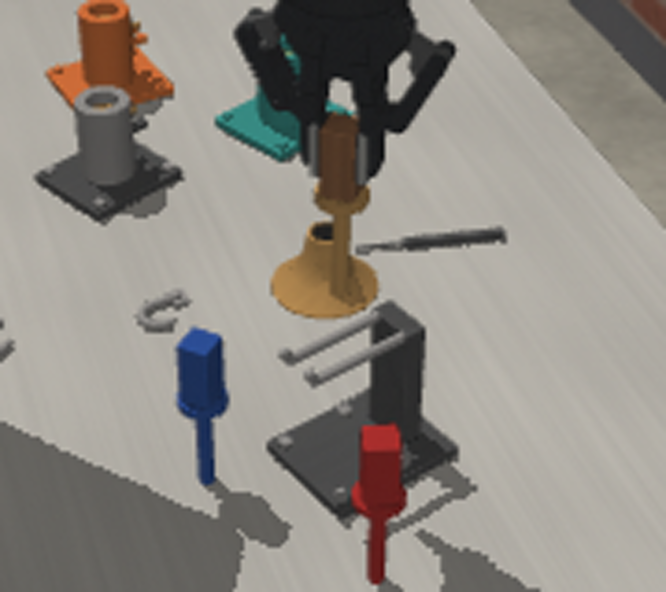

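The tool hangs clear and upright in the gripper, its nose at crop (345,300), and the hook is empty. Next I'll carry it to the housing.

>>> arm_command --moves '[-1,15,-16,0,0,0,0,-1,32,-36,0,0,0,0,-1,40,-44,0,0,0,0,-1,40,-44,0,0,0,0,-1,40,-44,0,0,0,0,-1,40,-44,0,0,0,0,-1,36,-40,0,0,0,0,-1,25,-28,0,0,0,0]'

```text
clock: 6.2
tcp_pos: [0.506, 0.1814, 0.2573]
orientation: [-0.0, 0.898, 0.44, -0.001]
wrist_force: [-0.6, -1.0, -0.8]
finger_gap: 0.0234
grip_force: 68.7
```

>>> arm_command --moves '[-1,12,-14,0,0,0,0,-1,3,-3,0,0,0,0,-1,0,0,0,0,0,0,-1,0,0,0,0,0,0]'

```text
clock: 6.7
tcp_pos: [0.5045, 0.1996, 0.2581]
orientation: [0.0, 0.899, 0.438, -0.0]
wrist_force: [-0.4, -0.0, -2.0]
finger_gap: 0.0234
grip_force: 68.8
```

```bash
python3 - <<'E'
from h import *
plan(.505,.2007)
for n in('side','top'):
    p,d=read_camera(n); C=cloud(n,d); np.savez(n+'2.npz',p=p,d=d)
    for z in((.15,.18),(.18,.2),(.2,.212),(.214,.222)):
        m=(np.linalg.norm(C[...,:2]-[.505,.2],axis=2)<.06)&(C[...,2]>z[0])&(C[...,2]<z[1])&(d>0)
        if m.any(): print(n,z,m.sum(),np.round(C[m].mean(0),4),np.round(C[m].min(0),4),np.round(C[m].max(0),4))
s=np.load('side2.npz')['p']; print(proj('side',[.505,.2,.085]),proj('side',[.505,.2,.165]))
cv2.imwrite('pics/s4.png',cv2.resize(s[80:200,150:290],None,fx=5,fy=5,interpolation=cv2.INTER_CUBIC))
E
```

```text
tcp [0.5045 0.1996 0.2581] clk 6.7 gap 0.02336349499097313 grip 68.7562358379364 F [-0.41 -0.03 -2.03]
tool shift mm [ 1.2 -0.3 -0. ] yaw 51.96953447581993 tilt [-1.e-04 -4.e-04 -1.e+00]
side (0.15, 0.18) 22 [0.5047 0.1946 0.1719] [0.4994 0.1898 0.1624] [0.5111 0.2008 0.1796]
side (0.18, 0.2) 21 [0.5037 0.1963 0.1906] [0.4993 0.1916 0.1825] [0.5086 0.2043 0.1994]
side (0.2, 0.212) 14 [0.505  0.1953 0.2058] [0.4997 0.193  0.2   ] [0.5101 0.1986 0.2116]
side (0.214, 0.222) 8 [0.5042 0.1942 0.2181] [0.5002 0.1915 0.2147] [0.5104 0.1993 0.2212]
top (0.15, 0.18) 6 [0.5048 0.194  0.1719] [0.5018 0.1927 0.1661] [0.5102 0.1956 0.1773]
top (0.18, 0.2) 11 [0.5041 0.1946 0.1882] [0.5003 0.1923 0.1812] [0.5103 0.1995 0.199 ]
[217.46813112 156.45213808] [215.41497512 134.42312402]
```

View pics/s4.png

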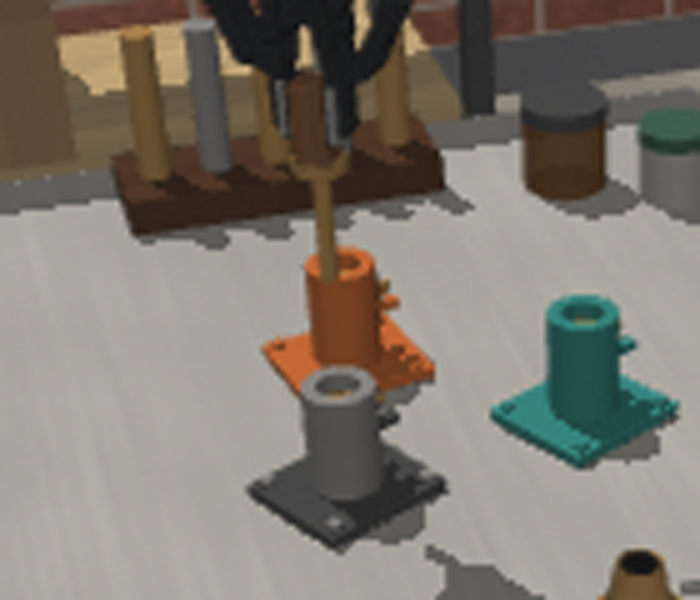

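The tool is upright over the steel housing: nose at crop (330,280), mouth at (340,385). I'll go down into the bore, stopping short of the cup.

>>> arm_command --moves '[-1,1,0,10,0,0,0,-1,0,0,20,0,0,0,-1,0,0,20,0,0,0,-1,0,0,18,0,0,0,-1,0,0,10,0,0,0,-1,0,0,6,0,0,0,-1,0,0,0,0,0,0,-1,0,0,0,0,0,0]'

```text
clock: 7.8
tcp_pos: [0.5052, 0.2016, 0.1749]
orientation: [0.0, 0.899, 0.439, 0.001]
wrist_force: [-0.6, -0.3, -1.3]
finger_gap: 0.0234
grip_force: 68.8
```

```bash
python3 - <<'E'
from h import *
plan(.505,.2007,.168)
s,d=read_camera('side')
cv2.imwrite('pics/s5.png',cv2.resize(s[130:200,180:260],None,fx=8,fy=8,interpolation=cv2.INTER_CUBIC))
E
```

```text
tcp [0.5052 0.2016 0.1749] clk 7.8 gap 0.023371673383601837 grip 68.81391406059265 F [-0.63 -0.29 -1.26]
tool shift mm [-0.9  0.4  6.9] yaw 52.06850661409047 tilt [ 1.2e-03  2.0e-04 -1.0e+00]
```

View pics/s5.png

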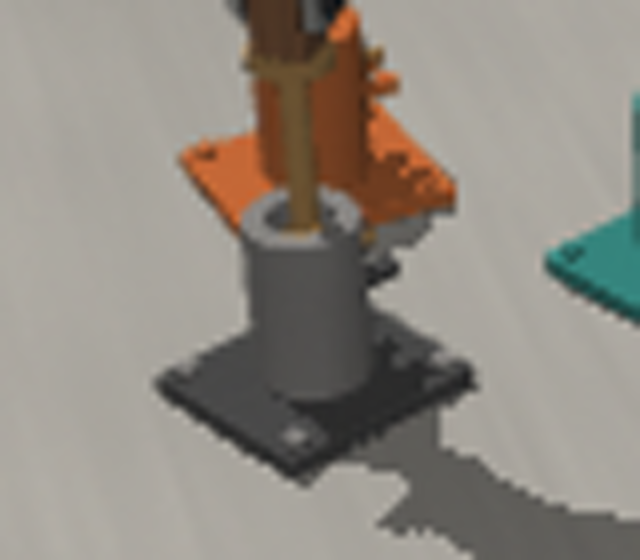

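The nose sits in the mouth of the steel housing, at crop (305,225). I'll descend gently and watch the force.

>>> arm_command --moves '[-1,0,0,2,0,0,0,-1,0,0,2,0,0,0,-1,0,0,0,0,0,0]'

```text
clock: 8.22
tcp_pos: [0.5046, 0.2015, 0.17]
orientation: [0.0, 0.899, 0.439, -0.0]
wrist_force: [-0.5, -0.2, -2.0]
finger_gap: 0.0233
grip_force: 68.8
```

>>> arm_command --moves '[-1,0,0,1,0,0,0,-1,0,0,0,0,0,0]'

```text
clock: 8.48
tcp_pos: [0.5047, 0.2015, 0.1692]
orientation: [0.0, 0.899, 0.439, -0.0]
wrist_force: [0.7, 0.3, -1.8]
finger_gap: 0.0231
grip_force: 68.8
```

>>> arm_command --moves '[-1,0,0,1,0,0,0,-1,0,0,0,0,0,0]'

```text
clock: 8.72
tcp_pos: [0.5048, 0.2015, 0.1683]
orientation: [0.0, 0.899, 0.439, 0.0]
wrist_force: [-0.5, -0.0, -1.2]
finger_gap: 0.0231
grip_force: 69.1
```

>>> arm_command --moves '[-1,0,0,1,0,0,0,-1,0,0,0,0,0,0]'

```text
clock: 8.98
tcp_pos: [0.5049, 0.2016, 0.1677]
orientation: [0.0, 0.899, 0.439, 0.0]
wrist_force: [-0.9, 0.2, 2.7]
finger_gap: 0.0233
grip_force: 69.4
```

>>> arm_command --moves '[-1,0,0,1,0,0,0,-1,0,0,0,0,0,0]'

```text
clock: 9.22
tcp_pos: [0.5049, 0.2016, 0.1665]
orientation: [0.0, 0.899, 0.439, 0.0]
wrist_force: [-0.9, -0.4, 4.4]
finger_gap: 0.0235
grip_force: 69.4
```

>>> arm_command --moves '[-1,0,0,1,0,0,0,-1,0,0,0,0,0,0]'

```text
clock: 9.48
tcp_pos: [0.5049, 0.2016, 0.1653]
orientation: [0.0, 0.899, 0.439, 0.0]
wrist_force: [-1.3, 0.5, 3.2]
finger_gap: 0.0234
grip_force: 69.5
```

Contact at TCP z of about 0.168. The target is therefore about 0.158.

>>> arm_command --moves '[-1,0,0,1,0,0,0,-1,0,0,1,0,0,0,-1,0,0,1,0,0,0,-1,0,0,1,0,0,0,-1,0,0,1,0,0,0,-1,0,0,1,0,0,0,-1,0,0,0,0,0,0]'

```text
clock: 10.35
tcp_pos: [0.5049, 0.2016, 0.1597]
orientation: [0.0, 0.899, 0.439, 0.0]
wrist_force: [-1.9, -0.5, 7.7]
finger_gap: 0.0235
grip_force: 70.0
```

```bash
python3 - <<'E'
from h import *
plan(.505,.2007,.158)
F=[]
for n in('side','top')*4:
    p,d=read_camera(n); F.append(get_state()['wrist_force'][2]); np.savez(n+'3.npz',p=p,d=d)
print(np.round(F,2),np.mean(F))
b=camera_info
s=np.load('side3.npz')['p'];t=np.load('top3.npz')['p'];s0=np.load('side.npz')['p'];t0=np.load('top.npz')['p']
c=lambda p,u,v,r=15:cv2.resize(p[v-r:v+r,u-r:u+r],(290,290),interpolation=cv2.INTER_CUBIC)
cv2.imwrite('pics/s6.png',np.vstack([np.hstack([c(s0,225,163),c(s,225,163)]),np.hstack([c(t0,172,228),c(t,172,228)])]))
E
```

```text
tcp [0.5049 0.2016 0.1597] clk 10.35 gap 0.0234911495856901 grip 70.02654075622559 F [-1.86 -0.47  7.68]
tool shift mm [-0.7  0.6  1.7] yaw 52.07085079696316 tilt [ 6.e-04  1.e-04 -1.e+00]
[7.66 8.07 7.35 6.82 8.37 6.57 7.36 6.26] 7.309293328010006
```

View pics/s6.png

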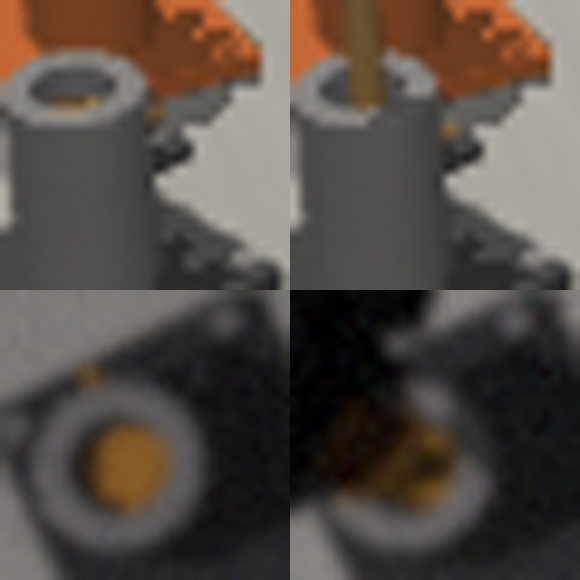

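The pin (brass, crop (153,110) before and (450-290,130) now) has dropped about 2 px, or 7.5–8 mm. The force (about 8.8 N net) and TCP travel (8.2 mm) agree. I'll press 2 mm more.

>>> arm_command --moves '[-1,0,0,1,0,0,0,-1,0,0,0.8,0,0,0,-1,0,0,0,0,0,0,-1,0,0,0,0,0,0]'

```text
clock: 11.25
tcp_pos: [0.5049, 0.2016, 0.1581]
orientation: [0.0, 0.899, 0.439, 0.0]
wrist_force: [-2.6, 0.7, 8.8]
finger_gap: 0.023
grip_force: 70.1
```

```bash
python3 - <<'E'
from h import *
plan(.505,.2007,.158)
F=[];S=[];Z=[]
for k in range(8):
    p,d=read_camera('side'); s=get_state();F.append(s['wrist_force'][2]);Z.append(s['tcp_pos'][2]);S.append(p.astype(float))
print(np.mean(F),np.std(F)/8**.5,np.mean(Z))
def cen(p):
    w=p[150:172,222:232]  # pin column right of the tube
    e=np.clip(w[...,2]-w[...,0]-18,0,None); v,u=np.mgrid[150:172,222:232]
    return np.round([(e*u).sum()/e.sum(),(e*v).sum()/e.sum(),e.sum()],2)
a=np.load('side.npz')['p'].astype(float);b=np.load('side3.npz')['p'].astype(float);c=np.mean(S,0)
for p in(a,b,c):
    print(cen(p)); print((p[153:168,222:231,2]-p[153:168,222:231,0]).astype(int))
# expected pixel of the pin for z=.060,.052,.050 
for z in(.06,.05): print([np.round(proj('side',[.505+r*np.cos(t),.2007+r*np.sin(t),z]),2) for r,t in((.029,.43),)])
E
```

```text
tcp [0.5049 0.2016 0.1581] clk 11.25 gap 0.02297855214867938 grip 70.06543278694153 F [-2.55  0.73  8.81]
tool shift mm [-0.7  0.6  0.1] yaw 52.075556628403206 tilt [ 8.e-04  2.e-04 -1.e+00]
8.357182271643246 0.08758304567800206 0.1581429376744523
[ 227.13  153.12 4118.  ]
[[63 69 77 78 78 78 78 78 78]
 [ 7 39 71 78 78 77 78 77 75]
 [ 5  7 40 72 76 78 86 90 83]
 [ 6  5  7 72 84 81 82 81 81]
 [ 6  6  5 36 77 85 65 41 15]
 [ 6  5  4 21 42 12  8  7  7]
 [ 5  3  3 41 56 11  6  6  5]
 [ 2  3  2 26 22  7  5  6  6]
 [ 3  2  3  4  6  6  4 11 12]
 [ 3  3  2  4  6  2  1  6 11]
 [ 2  2  3  2  0  0  0  1 11]
 [ 3  3  2  2  1  0  0  5 10]
 [ 3  2  2  2  0  6 11 11 12]
 [ 2  3  2  1 10 12 11 11 12]
 [ 3  4  3  1  8 11 11 11 11]]
[ 227.14  153.12 4133.  ]
[[63 70 77 78 78 79 78 78 78]
 [ 6 39 71 78 78 78 78 78 75]
 [ 5  7 40 72 77 77 86 90 83]
 [ 5  5  7 71 84 81 82 82 81]
 [ 6  7  6 35 77 86 66 41 15]
 [ 3  3  2 22 21 10  8  6  6]
 [ 3  2  2  5  6  7  7  6  6]
 [ 2  3  2  4 30  9  6  6  6]
 [ 3  2  2 23 64 24  5 11 11]
 [ 3  3  3 15 25  5  1  5 11]
 [ 3  2  2  2  2  1  1  1 11]
 [ 3  2  2  1  1  0  1  6 11]
 [ 2  2  2  2  1  6 10 11 12]
 [ 2  3  2  1 11 11 12 11 11]
 [ 4  2  3  2  8 11 12 12 11]]
[ 227.13  153.15 4149.5 ]
[[63 69 77 77 78 78 78 78 78]
 [ 7 39 72 78 78 78 78 78 76]
 [ 5  6 40 71 76 78 87 90 83]
 [ 5  5  7 71 84 80 82 81 80]
 [ 5  3  5 35 77 85 65 40 14]
 [ 3  2  2 21 22  9  7  6  5]
 [ 3  2  2  5  6  6  6  5  5]
 [ 2  2  2  4  6  5  5  5  5]
 [ 2  2  2 25 86 17  4 10 11]
 [ 3  2  2 15 32  4  0  5 11]
 [ 2  2  2  2  2  0  0  1 11]
 [ 3  2  2  2  0  0  0  5 11]
 [ 2  2  2  1  0  5 10 11 11]
 [ 2  2  2  1 10 11 11 11 11]
 [ 3  2  2  1  8 11 11 11 11]]
[array([225.03, 159.69])]
[array([225.24, 162.26])]
```

Three checks agree with 10 mm:
- **Force:** net 8.4 + 1.6 (tool weight) ≈ 10 N.
- **Travel:** 9.8 mm since contact.
- **Pin:** its top edge has dropped about 2.4 px, against 2.6 px expected for 10 mm.

I'm handing in.

```bash
python3 -c "
from workcell import *
print(hand_in())"
```

```text
the job is handed in; nothing more can be done
None
```

I handed the job in with the wooden-handled tool still gripped and holding the spring cup pressed about 10 mm (9.8 mm of travel, about 10 N), pin about level with the studs, stop not reached and the loose parts not touched.

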